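# Unscrew the filler cap of the green oil reservoir

### The arm

A 6-joint arm with a two-finger parallel gripper is mounted at the origin on the work surface. World frame = base frame: x ahead of the robot, y to its left, z up, the work surface at z = 0. Lengths are in m, angles in rad, forces in N, time in s.
With the tool pointing down it reaches from about 0.3 to 0.875 m from the base axis. Payload 4.2 kg.
Tool frame: the origin (TCP) lies midway between the tips of the shut fingers; the grasp point (between the pads) lies 19 mm behind it; y points along the fingers, x is the direction in which the jaws open and shut, and the axes are right-handed (so a half turn about y gives the same grasp; the last joint's range is limited). The gripper opens to 85 mm and grips with 20 to 120 N. Pads are 22 mm wide; open, the fingers measure 114 mm over their backs; the gripper's body (76 mm by 85 mm) begins 54 mm behind the grasp point. The pads swing forward as they close: fully open they stand 13 mm farther back than shut.
Start: joints at [1.28, 0.32, 1.565, -0, 1.257, -0.02], TCP at [0.154, 0.554, 0.204] pointing down, gripper open.
Joint ranges: [-3.11, 3.11], [-0.84, 2.01], [0.21, 2.61], [-1.34, 4.49], [0.05, 2.63], [-2.56, 2.56]. Speed limits (rad/s): [2.57, 2.57, 3.14, 3.14, 3.14, 3.14].

### API

Orientations are given as a unit quaternion [x, y, z, w].
In Python, from cell import manip gives the robot as it stands.
- The arm moves only by the tool servo_tool, never from a script. Its argument "commands" is one flat list of numbers, 7 for each row, row after row: the shift along the world's x, y, z in mm, then the turn, a rotation vector about the world's x, y, z in rad, then the closure, from -1 (fully open) to 1 (shut), so that 0 is half open. In form: [dx, dy, dz, ax, ay, az, grip, dx, dy, dz, ax, ay, az, grip, ...]. A call has 1 to 10 rows; each row is the pose to reach, as a shift and turn from the pose measured when the call began; what a row does not reach only later rows make up. A row lasts 1/8 s, in which the tool goes at most 62.5 mm and 10.7 degrees, less where a joint would pass 70% of its speed; a pose out of reach is approached as far as the arm can. A call with a gripper value outside its range is refused whole. The fingers move at their own pace and stop on an object; the grip force is fixed at half the most. Time passes only in rows, so rows that repeat a pose let the fingers close. It gives the time, the measured TCP pose, the force and the opening at its end, in the units of the state.
- manip.sense(): the state, without advancing time (a new reading comes with each control period).
- manip.camera(name): name is "side" or "top"; returns a dict with "image" (400x640x3 uint8, red, green, blue), "K" (3x3 intrinsics, pixels), "position" and "orientation" of the camera in the world. Camera axes: x right, y up, looking along -z (the intrinsics and any distortion apply to the point x, -y, -z); pixel columns grow to the right and rows downward; lengths in m; the calibration is good to about 2 mm. A picture is of the moment at which its call begins. There is no depth.
- manip.hand_in(): hands the job in, once; it reports no verdict.
The state is a dict: "t": time; "joint_positions": joint angles; "qd": joint speeds; "joint_efforts": joint torques, N m; "ee_pos": TCP position; "tool_rot": TCP orientation; "wrist_force": force on the tool from outside, world axes, zero at the start; "torque": the same for the moment, N m; "grip_width": finger opening in m.
Only numpy, scipy, OpenCV 4.12 (cv2) and the standard library are available. Lean on these libraries where they do the work, as an engineer would, in place of code of your own. Each camera call takes 0.05 s, during which the arm holds its last target.

### The job

Open the green oil reservoir: wind its cap off by the crank (red grip), counter-clockwise seen from above, until the threads let go, without pulling hard on it while it is still threaded. Then lift the cap away and set it down gently, upright, standing inside the red tray; leave the cap of the blue reservoir alone.

Things in the scene. Friction and masses are not known exactly. Their poses are not given: they have to be found in the camera images.
- cap_hub (a point): On the screw axis of the green pot's brass cap (70 mm wide, 0.4 kg), near mid-height of the hub on top, 26 mm wide, 34 high, to be grasped across the crank arm. Below this point: cap's top 20 mm, cap's flat rim 91. x along the arm to the grip, z up. Right-hand thread, easy: rises 15 mm a turn, free after 1.75 turns; more turns only drop it a few mm. Then lift straight up 60 mm to clear.
- cap_grip (a point): Mid-height of that cap's crank grip: red upright sleeve, 18 mm wide, 40 mm high, spinning freely on the end of a low crank arm, 70 mm from the screw axis, 29 mm lower than cap_hub; push it round with shut fingers, or hold it. Arm starts in any direction; opposite is a 22 mm ball, 52 mm from the axis. The pot below is fixed, green, 120 mm wide, 40 mm high; its neck's top is 100 mm above the table.
- tray: Shallow red plastic tray fixed to the table between the two pots, 200 mm (its x) by 160 mm (its y), rim 14 mm high, walls and floor 5 mm thick. Origin: centre of its underside, on the table; z up.
- blue_cap_grip (a point): Mid-height of the crank grip (black sleeve) of the cap on the blue reservoir (pot), otherwise like the green one; leave it alone. x points outwards along its crank arm; its screw axis lies 70 mm from this point, against x. Keep 90 mm from that axis.
Not all that is in view belongs to the job. What is shaped like the part that bears cap_hub but purple is not meant.

How it is judged:
On the way:
1. the cap is off the neck: upright and lifted clear above it (height (world z) of cap_hub above 0.192 m and angle between cap_hub's own z axis and vertical below 0.35 rad), for 0.1 s.
At the end, for the whole second after the job is handed in: The cap stands upright (within 8 degrees) and at rest on the tray's floor, wholly inside the rim: its axis within 65 mm of the tray's centre along the tray's x and within 45 mm along its y (x of cap_hub in the frame of tray between -0.065 and 0.065 m and y of cap_hub in the frame of tray between -0.045 and 0.045 m and z of cap_hub in the frame of tray between 0.089 and 0.104 m and angle between cap_hub's own z axis and vertical below 0.15 rad and linear speed of cap below 0.03 m/s); the robot touches nothing.
It fails at once if the blue reservoir's cap is turned (its grip moved by more than 25 mm) (distance of blue_cap_grip from where it was at the start of the episode above 0.025 m).
It fails at once if the cap is dropped or thrown (faster than 0.7 m/s) (linear speed of cap above 0.7 m/s).
It fails at once if the cap is wrenched against its thread (more than 120 N between cap and reservoir) (contact force between cap and reservoir above 120 N).
It also fails if it takes over 72 s, if anything falls off the work surface, if the arm or the gripper's body presses on something with over 40 N, if the wrist force passes 120 N, or if a joint passes its speed limit or range.

## Working session

There is one attempt and no reset: what is moved stays moved. The work goes in short steps, Python scripts to look and compute and a tool call to move; the robot and the scene stay as the last step left them, time stands still between calls to the robot, and variables do not carry over. Pictures are saved under pics/ and viewed, and the job is handed in when it is done.

Besides the shell and the picture viewer there is one more tool, called after "Call:" as name(argument=value, ...) on one line, values as JSON. servo_tool: Moves the arm, as the interface text tells. Its arguments: {"type":"object","properties":{"commands":{"type":"array"}},"required":["commands"]}

```bash
ls; mkdir -p pics
python3 - <<'E'
from cell import manip
import cv2,numpy as np
s=manip.sense(); print({k:np.round(v,3).tolist() for k,v in s.items()})
for n in ("side","top"):
    c=manip.camera(n); cv2.imwrite(f"pics/{n}0.png",c["image"][:,:,::-1]); print(n,{k:np.round(v,4).tolist() for k,v in c.items() if k!="image"})
E
```

```text
pics
{'t': 0.0, 'joint_positions': [1.28, 0.32, 1.566, -0.0, 1.257, -0.02], 'qd': [0.002, 0.001, -0.002, -0.0, 0.001, 0.001], 'joint_efforts': [0.001, -41.553, -23.416, 0.0, 0.008, -0.0], 'ee_pos': [0.154, 0.554, 0.204], 'tool_rot': [0.563, 0.427, -0.428, -0.563], 'wrist_force': [0.104, -1.584, -0.178], 'torque': [-0.05, -0.003, 0.052], 'grip_width': 0.085}
side {'K': [[398.0455, 0.0, 321.3811], [0.0, 398.0455, 199.2915], [0.0, 0.0, 1.0]], 'position': [0.4177, -1.0009, 0.9609], 'orientation': [0.3766, -0.0129, -0.0455, 0.9252]}
top {'K': [[466.0169, 0.0, 316.7795], [0.0, 466.0169, 202.4087], [0.0, 0.0, 1.0]], 'position': [0.3877, -0.1327, 1.2879], 'orientation': [0.0195, -0.0268, -0.7015, 0.7119]}
```

View pics/side0.png

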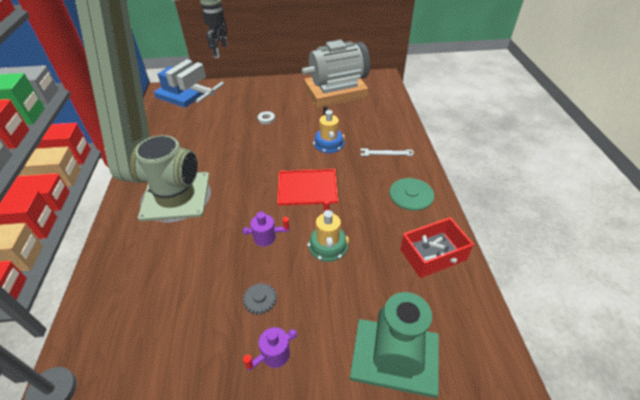

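View pics/top0.png

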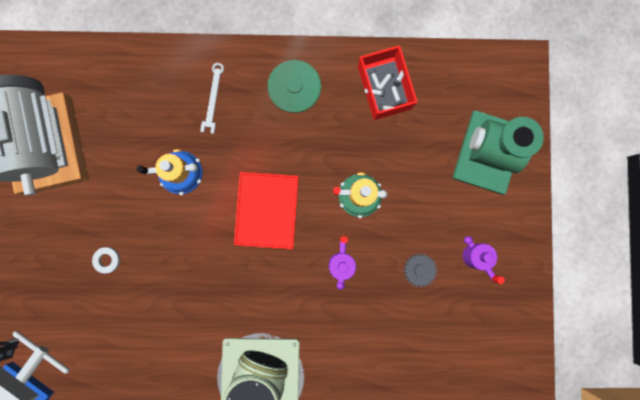

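Candidates for the cap, as top-view pixels:
- Brass cap on the green pot, hub (365,191). This is the one I want.
- Purple decoys at (342,266) and (482,257).
- Brass cap on the blue pot at (170,167), to be left alone.

The red rectangle at (267,210) is the tray. The red bin at (388,82) is not.

Run:
```python
import cv2,numpy as np
t=cv2.imread("pics/top0.png"); s=cv2.imread("pics/side0.png")
a=cv2.resize(t[150:230,310:410],None,fx=4,fy=4,interpolation=cv2.INTER_CUBIC)
b=cv2.resize(s[190:270,280:380],None,fx=4,fy=4,interpolation=cv2.INTER_CUBIC)
c=cv2.resize(t[130:210,130:230],None,fx=4,fy=4,interpolation=cv2.INTER_CUBIC)[:250]
cv2.imwrite("pics/crop0.png",np.hstack([a,b])); 
c=cv2.resize(t[140:200,130:210],None,fx=4,fy=4);d=cv2.resize(s[95:155,290:370],None,fx=4,fy=4)
cv2.imwrite("pics/crop1.png",np.hstack([c,d]))
```

```text
(no output)
```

View pics/crop0.png

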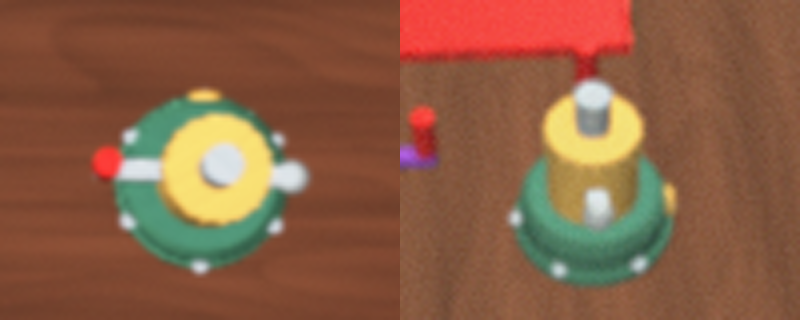

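View pics/crop1.png

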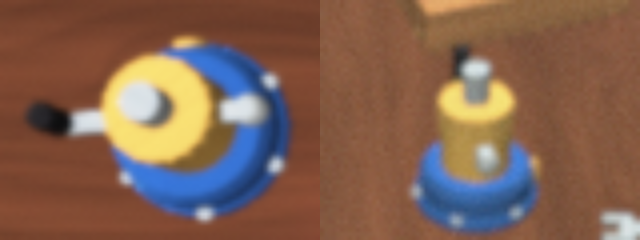

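```bash
cat > h.py <<'E'
import numpy as np,cv2
from scipy.spatial.transform import Rotation as R
from cell import manip
CAM={"side":([[398.0455,0,321.3811],[0,398.0455,199.2915],[0,0,1]],[0.4177,-1.0009,0.9609],[0.3766,-0.0129,-0.0455,0.9252]),
"top":([[466.0169,0,316.7795],[0,466.0169,202.4087],[0,0,1]],[0.3877,-0.1327,1.2879],[0.0195,-0.0268,-0.7015,0.7119])}
def ray(n,u,v):
    K,p,q=CAM[n];d=np.linalg.inv(K)@[u,v,1];d=R.from_quat(q).apply([d[0],-d[1],-d[2]]);return np.array(p),d
def at(n,u,v,z):
    p,d=ray(n,u,v);return p+d*(z-p[2])/d[2]
def tri(a,b):
    (p,d),(q,e)=ray("top",*a),ray("side",*b)
    s=np.linalg.lstsq(np.c_[d,-e],q-p,rcond=None)[0];A,B=p+s[0]*d,q+s[1]*e
    return (A+B)/2,np.linalg.norm(A-B)
def proj(n,P):
    K,p,q=CAM[n];c=R.from_quat(q).inv().apply(np.array(P)-p);x=np.array(K)@[c[0],-c[1],-c[2]];return x[:2]/x[2]
def snap(n,f=None):
    im=manip.camera(n)["image"][:,:,::-1]
    if f: cv2.imwrite(f,im)
    return im
E
python3 - <<'E'
from h import *
np.set_printoptions(precision=4,suppress=True)
print("hubtop",tri((365.5,191.2),(328,213.2)))
for z in (.12,.13,.14,.15):print(z,at("top",365.5,191.2,z),at("top",336.75,190.5,z-.022), at("top",310+290/4,150+176/4,z-.03))
t=cv2.imread("pics/top0.png");hsv=cv2.cvtColor(t,cv2.COLOR_BGR2HSV)
m=(((hsv[...,0]<5)|(hsv[...,0]>175))&(hsv[...,1]>200)&(hsv[...,2]>150)).astype(np.uint8)
n,l,st,c=cv2.connectedComponentsWithStats(m)
for i in range(1,n):
    if st[i,4]>20:
        print(st[i],c[i])
        if st[i,4]>2500:
            r=cv2.minAreaRect(np.argwhere(l==i)[:,::-1].astype(np.float32));print(r);print([at("top",*x,0.014) for x in cv2.boxPoints(r)],at("top",*r[0],.012))
# blue hub
print("bluehub",tri((130+143/4,140+103/4),(290+(475-320)/4,95+68/4)))
print("bluegrip",at("top",130+47/4,140+118/4,.12))
# pot base centre? lower edge
print("sidegrip",tri((336.75,190.5),(280+187/4,190+52/4)))
E
```

```text
hubtop (array([ 0.4947, -0.2637,  0.1448]), np.float64(0.004865471152022246))
0.12 [ 0.4945 -0.2665  0.12  ] [ 0.4972 -0.1952  0.098 ] [ 0.4907 -0.314   0.09  ]
0.13 [ 0.4936 -0.2654  0.13  ] [ 0.4963 -0.1947  0.108 ] [ 0.4898 -0.3124  0.1   ]
0.14 [ 0.4927 -0.2642  0.14  ] [ 0.4954 -0.1942  0.118 ] [ 0.489  -0.3109  0.11  ]
0.15 [ 0.4918 -0.2631  0.15  ] [ 0.4944 -0.1936  0.128 ] [ 0.4881 -0.3094  0.12  ]
[358  46  59  73 952] [387.0966  78.3561]
[235 173  63  76 580] [265.0983 210.3293]
[493 276  11   7  50] [497.94 278.8 ]
bluehub (array([0.5498, 0.2289, 0.1459]), np.float64(0.004642380986418337))
bluegrip [0.5406 0.2968 0.12  ]
sidegrip (array([ 0.4983, -0.1944,  0.1133]), np.float64(0.005005927606014984))
```

Run:
```python
from h import *
np.set_printoptions(precision=4,suppress=True)
s=manip.sense();print(s['t'],s['ee_pos'],R.from_quat(s['tool_rot']).as_matrix())
t=cv2.imread("pics/top0.png");print(t[210,267],t[180,245],t[190,280])
hsv=cv2.cvtColor(t,cv2.COLOR_BGR2HSV)
m=(((hsv[...,0]<6)|(hsv[...,0]>174))&(hsv[...,1]>190)&(hsv[...,2]>110)).astype(np.uint8)
m[:,:225]=0;m[:165]=0;m[255:]=0;m[:,305:]=0
print(m.sum())
r=cv2.minAreaRect(np.argwhere(m)[:,::-1].astype(np.float32));print(r);b=[at("top",*x,0.014) for x in cv2.boxPoints(r)];print(np.array(b));print(np.mean(b,0))
for f in (0.145,):
  p,d=ray("side",328,213.2);print("side at z",p+d*(f-p[2])/d[2])
for P in ([.4923,-.2637,.145],[.4955,-.194,.122],[.4923,-.2637,.111]):print(proj("top",P),proj("side",P))
```

```text
0.1 [0.1537 0.5536 0.2037] [[ 0.2675 -0.0005 -0.9636]
 [ 0.9636 -0.0015  0.2675]
 [-0.0016 -1.      0.0001]]
[ 57  61 253] [ 58  63 251] [ 57  61 253]
4389
((265.6427307128906, 210.03765869140625), (59.787540435791016, 74.14960479736328), 4.159642219543457)
[[ 0.3523  0.0804  0.014 ]
 [ 0.5549  0.0709  0.014 ]
 [ 0.5454 -0.093   0.014 ]
 [ 0.3429 -0.0818  0.014 ]]
[ 0.4489 -0.0058  0.014 ]
side at z [ 0.4971 -0.2637  0.145 ]
[365.5258 191.1736] [326.2693 213.3457]
[336.7761 190.2998] [324.9317 201.0185]
[363.9825 192.3718] [326.2887 221.4331]
```

Call:
servo_tool(commands=[28, -46, 15, 0, 0, -0.12, -1, 56, -92, 30, 0, 0, -0.24, -1, 84, -138, 45, 0, 0, -0.36, -1, 112, -184, 60, 0, 0, -0.48, -1, 140, -230, 70, 0, 0, -0.6, -1, 166, -274, 70, 0, 0, -0.72, -1, 186, -325, 70, 0, 0, -0.84, -1, 206, -376, 70, 0, 0, -0.96, -1, 226, -427, 70, 0, 0, -1.08, -1, 246, -478, 70, 0, 0, -1.2, -1])

```text
t: 1.35
ee_pos: [0.3998, 0.0739, 0.2735]
tool_rot: [-0.706, -0.033, 0.035, 0.706]
wrist_force: [0.9, -0.0, -0.0]
grip_width: 0.0853
```

Call:
servo_tool(commands=[19, -54, 0, 0, 0, -0.03, -1, 39, -108, 0, 0, 0, -0.06, -1, 58, -161, 0, 0, 0, -0.1, -1, 78, -215, -10, 0, 0, -0.1, -1, 97, -268, -30, 0, 0, -0.1, -1, 97, -268, -60, 0, 0, -0.1, -1, 97, -268, -80, 0, 0, -0.1, -1, 97, -268, -80, 0, 0, -0.1, -1])

```text
t: 2.35
ee_pos: [0.4956, -0.1938, 0.1916]
tool_rot: [-0.706, 0.004, 0.001, 0.708]
wrist_force: [-0.3, -0.9, 1.1]
grip_width: 0.0858
```

Run:
```python
from h import *
np.set_printoptions(precision=4,suppress=True)
t=snap("top");s=snap("side")
a=cv2.resize(t[120:240,280:400],None,fx=3,fy=3,interpolation=cv2.INTER_CUBIC)
b=cv2.resize(s[150:270,270:390],None,fx=3,fy=3,interpolation=cv2.INTER_CUBIC)
cv2.imwrite("pics/c2.png",np.hstack([a,b]))
s=manip.sense();print(s['ee_pos'],R.from_quat(s['tool_rot']).as_matrix()[:,0],s['joint_positions'],s['wrist_force'])
```

```text
[ 0.4971 -0.1942  0.194 ] [ 1.     -0.0038 -0.001 ] [-0.3936  0.2624  1.6742 -0.0005  1.206  -0.3897] [0.0175 1.0037 0.1158]
```

View pics/c2.png

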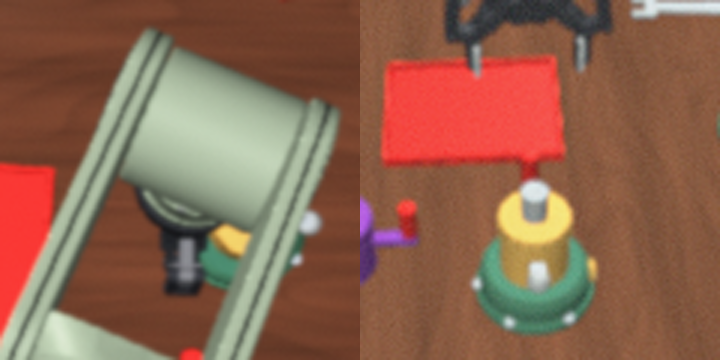

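The side view shows the fingertips at crop x 477 and 581. Their midpoint, 529, lines up with the red sleeve at (529,170), so I'm descending over the grip.

Call:
servo_tool(commands=[0, 0, -25, 0, 0, 0, -1, 0, 0, -50, 0, 0, 0, -1, 0, 0, -70, 0, 0, 0, -1, 0, 0, -85, 0, 0, 0, -1, 0, 0, -95, 0, 0, 0, -1, 0, 0, -101, 0, 0, 0, -1, 0, 0, -101, 0, 0, 0, -1])

```text
t: 3.32
ee_pos: [0.4972, -0.1942, 0.093]
tool_rot: [0.707, -0.002, 0.001, -0.707]
wrist_force: [0.3, 0.1, 0.6]
grip_width: 0.0854
```

Run:
```python
from h import *
np.set_printoptions(precision=4,suppress=True)
s=snap("side")
b=cv2.resize(s[150:270,270:390],None,fx=4,fy=4,interpolation=cv2.INTER_CUBIC)
cv2.imwrite("pics/c3.png",b)
s=manip.sense();print(s['ee_pos'],s['wrist_force'])
```

```text
[ 0.4974 -0.1943  0.0933] [-0.4832 -0.2666  0.4263]
```

View pics/c3.png

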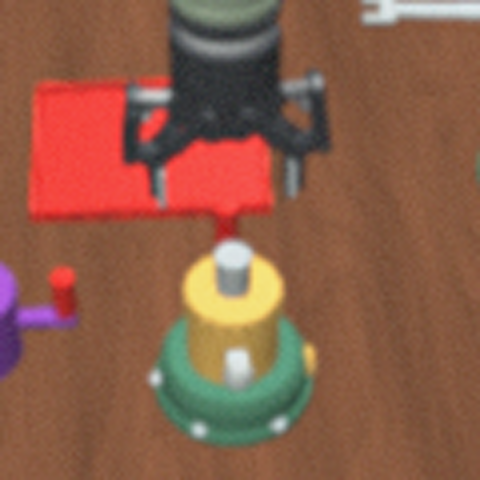

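Run:
```python
from h import *
for z in (.093,.106,.12):
  for dx in (-.043,.043): print(z,(proj("side",[.4973+dx,-.1943,z])-[270,150])*4)
print((proj("side",[.4973,-.194,.122])-[270,150])*4)
for z in (.194,.207,.22): print((proj("side",[.4971-.043,-.1942,z])))
```

```text
0.093 [164.82787665 235.58336355]
0.093 [279.58059288 226.85038233]
0.106 [164.32243701 223.5958772 ]
0.106 [279.98223316 214.8448044 ]
0.12 [163.76908727 210.47210934]
0.12 [280.42191385 201.70214641]
[222.17102853 203.89026272]
[310.09561928 184.27417106]
[309.95160402 180.87321865]
[309.80513758 177.41438114]
```

Call:
servo_tool(commands=[0, 0, 0, 0, 0, 0, 0, 0, 0, 0, 0, 0, 0, 0.3, 0, 0, 0, 0, 0, 0, 1, 0, 0, 0, 0, 0, 0, 1, 0, 0, 0, 0, 0, 0, 1, 0, 0, 0, 0, 0, 0, 1])

```text
t: 4.12
ee_pos: [0.4983, -0.195, 0.0945]
tool_rot: [0.708, -0.001, 0.002, -0.706]
wrist_force: [-0.6, -1.0, 5.1]
grip_width: 0.0002
```

Run:
```python
from h import *
np.set_printoptions(precision=4,suppress=True)
s=snap("side")
b=cv2.resize(s[150:270,270:390],None,fx=4,fy=4,interpolation=cv2.INTER_CUBIC)
cv2.imwrite("pics/c4.png",b)
s=manip.sense();print(s['ee_pos'],s['wrist_force'],s['torque'],s['grip_width'])
```

```text
[ 0.4983 -0.195   0.0945] [-0.5448 -0.2067  4.854 ] [-0.1375  0.0861 -0.0369] 0.00017972747040697593
```

View pics/c4.png

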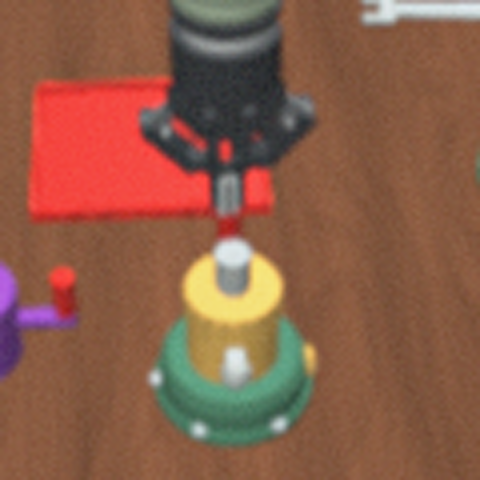

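Run:
```python
from h import *
np.set_printoptions(precision=4,suppress=True)
t=snap("top");s=snap("side")
a=cv2.resize(t[140:240,300:400],None,fx=4,fy=4,interpolation=cv2.INTER_CUBIC)
b=cv2.resize(s[170:240,290:360],None,fx=5,fy=5,interpolation=cv2.INTER_CUBIC)
o=np.zeros((400,760,3),np.uint8);o[:,:400]=a;o[:350,400:750]=b
cv2.imwrite("pics/c5.png",o)
print((proj("side",[.4983,-.195,.0945])-[290,170])*5+[400,0])
print((proj("side",[.4983,-.195,.0945+.019])-[290,170])*5+[400,0])
print((proj("top",[.4983,-.195,.0945])-[300,140])*4)
print((proj("top",[.4983-.043,-.1942,.207])-[280,120])*3)
```

```text
[579.6881 188.0179]
[579.6171 165.9811]
[146.416 200.79 ]
[175.8671 252.5539]
```

View pics/c5.png

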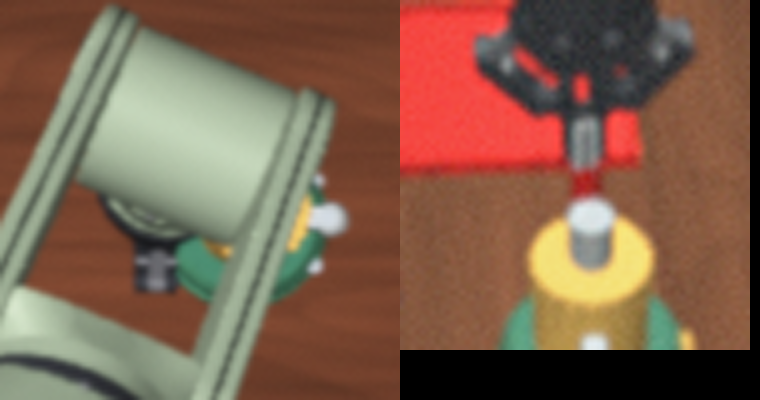

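Run:
```python
from h import *
s=cv2.imread("pics/side0.png")
a=cv2.resize(s[185:235,300:350],None,fx=8,fy=8,interpolation=cv2.INTER_NEAREST)
n=snap("side")
b=cv2.resize(n[185:235,300:350],None,fx=8,fy=8,interpolation=cv2.INTER_NEAREST)
cv2.imwrite("pics/c6.png",np.hstack([a,b]))
print(s[194:216,327]);
```

```text
[[ 72  75 245]
 [ 76  84 246]
 [ 74  81 246]
 [ 75  81 246]
 [ 69  73 245]
 [ 74  81 246]
 [ 74  81 246]
 [ 77  84 248]
 [ 70  74 246]
 [ 56  61 225]
 [ 39  41 173]
 [ 41  43 161]
 [ 31  33 157]
 [ 35  35 156]
 [ 42  43 157]
 [ 90  92 163]
 [166 164 186]
 [225 222 216]
 [232 230 221]
 [227 225 217]
 [227 225 217]
 [226 225 218]]
```

View pics/c6.png

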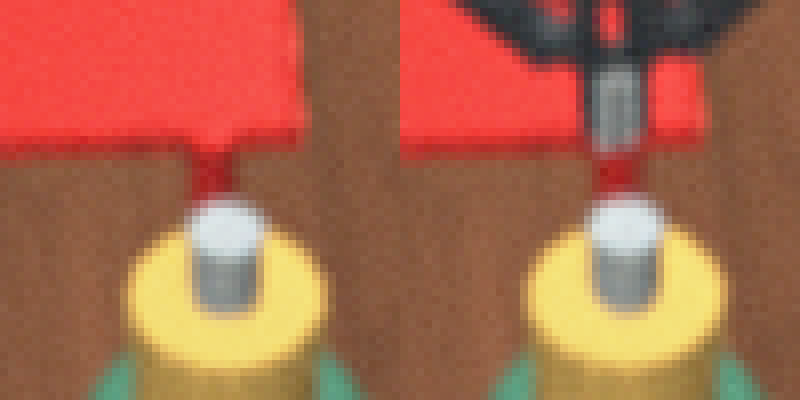

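The tips closed on top of the sleeve (opening 0, 5 N upward). In the side view they end at row 204, where the sleeve's top is, so the real tips sit roughly 20–25 mm above the reported TCP. I'll raise, reopen, go lower and close again.

Call:
servo_tool(commands=[0, 0, 8, 0, 0, 0, 1, 0, 0, 15, 0, 0, 0, -1, 0, 0, 15, 0, 0, 0, -1, 0, 0, 15, 0, 0, 0, -1, 0, 0, 15, 0, 0, 0, -1, 0, 0, 5, 0, 0, 0, -1, 0, 0, -10, 0, 0, 0, -1, 0, 0, -20, 0, 0, 0, -1, 0, 0, -25, 0, 0, 0, -1, 0, 0, -25, 0, 0, 0, -1])

```text
t: 5.58
ee_pos: [0.4981, -0.1949, 0.069]
tool_rot: [0.708, -0.001, 0.002, -0.707]
wrist_force: [0.4, -0.1, 0.5]
grip_width: 0.0854
```

Run:
```python
from h import *
np.set_printoptions(precision=4,suppress=True)
s=snap("side")
b=cv2.resize(s[160:235,280:380],None,fx=6,fy=6,interpolation=cv2.INTER_CUBIC)
cv2.imwrite("pics/c7.png",b)
s=manip.sense();print(s['ee_pos'],s['wrist_force'])
for z in (.068,.081,.1): print(z,(proj("side",[.4983-.043,-.195,z])-[280,160])*6)
```

```text
[ 0.4984 -0.195   0.0694] [0.2503 0.5682 0.0941]
0.068 [190.7539 328.0471]
0.081 [190.0343 310.5998]
0.1 [188.9621 284.6044]
```

View pics/c7.png

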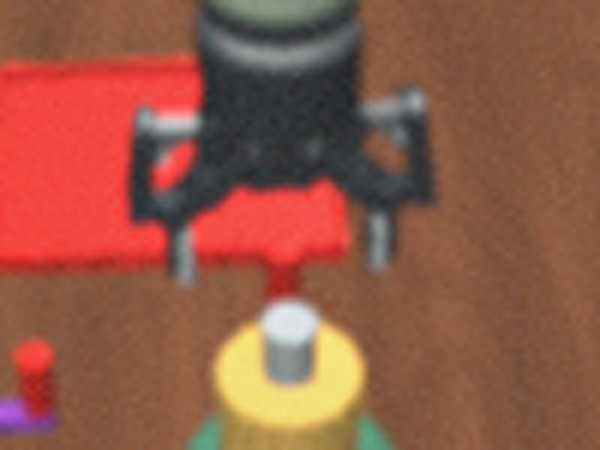

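Tips now show at rows 270–280, below the sleeve's top at about row 250, with one finger on each side of it. Closing.

Call:
servo_tool(commands=[0, 0, 0, 0, 0, 0, 0, 0, 0, 0, 0, 0, 0, 0.3, 0, 0, 0, 0, 0, 0, 1, 0, 0, 0, 0, 0, 0, 1, 0, 0, 0, 0, 0, 0, 1, 0, 0, 0, 0, 0, 0, 1])

```text
t: 6.38
ee_pos: [0.4986, -0.1951, 0.0697]
tool_rot: [0.708, -0.0, 0.002, -0.706]
wrist_force: [-1.3, 0.2, 2.5]
grip_width: 0.0161
```

Run:
```python
from h import *
np.set_printoptions(precision=4,suppress=True)
s=snap("side")
b=cv2.resize(s[160:235,280:380],None,fx=6,fy=6,interpolation=cv2.INTER_CUBIC)
cv2.imwrite("pics/c8.png",b)
s=manip.sense();print(s['ee_pos'],s['wrist_force'],s['torque'],s['grip_width'])
```

```text
[ 0.4986 -0.195   0.0697] [0.4477 0.0262 3.1522] [0.1127 0.0437 0.0043] 0.015922227247888224
```

View pics/c8.png

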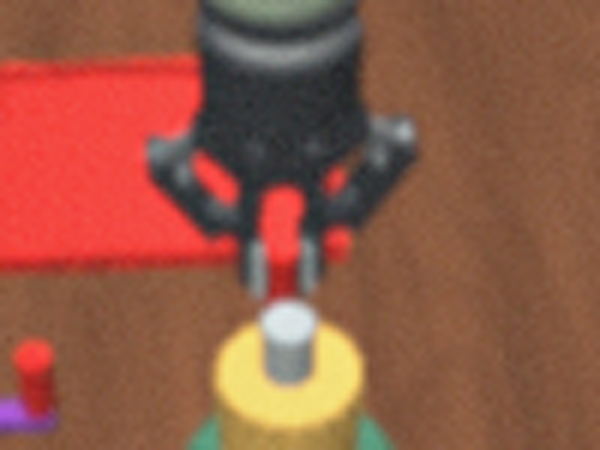

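Sleeve held: opening 16 mm, forces small. Computing the circle rows, with the rise included.

```bash
cat >> h.py <<'E'
def rows(p0,C,phis,g=1,z0=.0697,ph0=87.7,Rr=.07):
    out=[]
    for p in phis:
        a=np.radians(p);t=np.array([C[0]+Rr*np.cos(a),C[1]+Rr*np.sin(a),z0+.015*(p-ph0)/360])
        out.append([*np.round((t-p0)*1000).astype(int).tolist(),0,0,0,g])
    return out
E
python3 - <<'E'
from h import *
print(rows(np.array([.4986,-.195,.0697]),(.4959,-.2649),87.7+np.arange(1,11)*8))
E
```

```text
[[-10, 0, 0, 0, 0, 0, 1], [-19, -2, 1, 0, 0, 0, 1], [-29, -5, 1, 0, 0, 0, 1], [-37, -9, 1, 0, 0, 0, 1], [-46, -15, 2, 0, 0, 0, 1], [-53, -21, 2, 0, 0, 0, 1], [-59, -28, 2, 0, 0, 0, 1], [-64, -37, 3, 0, 0, 0, 1], [-68, -46, 3, 0, 0, 0, 1], [-71, -55, 3, 0, 0, 0, 1]]
```

Call:
servo_tool(commands=[-10, 0, 0, 0, 0, 0, 1, -19, -2, 1, 0, 0, 0, 1, -29, -5, 1, 0, 0, 0, 1, -37, -9, 1, 0, 0, 0, 1, -46, -15, 2, 0, 0, 0, 1])

```text
t: 7.05
ee_pos: [0.4516, -0.2102, 0.0715]
tool_rot: [0.708, -0.001, 0.002, -0.707]
wrist_force: [1.8, -0.6, -2.6]
grip_width: 0.0161
```

Run:
```python
from h import *
np.set_printoptions(precision=4,suppress=True)
s=snap("side","pics/s9.png")
b=cv2.resize(s[160:260,270:380],None,fx=5,fy=5,interpolation=cv2.INTER_CUBIC)
cv2.imwrite("pics/c9.png",b)
s=manip.sense();print(s['ee_pos'],s['wrist_force'],s['torque'],s['grip_width'],s['joint_positions'])
```

```text
[ 0.4505 -0.2107  0.0715] [-1.147   0.6005 -2.9274] [0.05   0.0784 0.0221] 0.01599637619780651 [-0.4596  0.3275  1.9302 -0.002   0.8827 -0.4544]
```

View pics/c9.png

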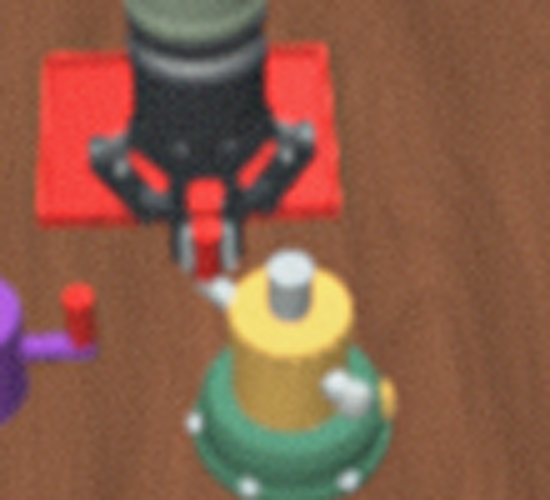

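The arm follows with almost no force: the white arm shows at (215,290) and the cap has turned 40°. Continuing.

Run:
```python
from h import *
C=(.4959,-.2649)
print(at("top",344,240,.082),at("top",342,266,.1))
print(sum(rows(np.array([.4505,-.2107,.0715]),C,127.7+np.arange(1,11)*10),[]))
```

```text
[ 0.3707041  -0.21624647  0.082     ] [ 0.30522385 -0.21062165  0.1       ]
[-6, -7, 0, 0, 0, 0, 1, -14, -17, 1, 0, 0, 0, 1, -19, -28, 1, 0, 0, 0, 1, -23, -39, 2, 0, 0, 0, 1, -25, -51, 2, 0, 0, 0, 1, -24, -64, 2, 0, 0, 0, 1, -21, -75, 3, 0, 0, 0, 1, -17, -87, 3, 0, 0, 0, 1, -10, -97, 4, 0, 0, 0, 1, -2, -106, 4, 0, 0, 0, 1]
```

Call:
servo_tool(commands=[-6, -7, 0, 0, 0, 0, 1, -14, -17, 1, 0, 0, 0, 1, -19, -28, 1, 0, 0, 0, 1, -23, -39, 2, 0, 0, 0, 1, -25, -51, 2, 0, 0, 0, 1, -24, -64, 2, 0, 0, 0, 1, -21, -75, 3, 0, 0, 0, 1, -17, -87, 3, 0, 0, 0, 1, -10, -97, 4, 0, 0, 0, 1, -2, -106, 4, 0, 0, 0, 1])

```text
t: 8.35
ee_pos: [0.4494, -0.3176, 0.0756]
tool_rot: [0.708, -0.001, 0.002, -0.706]
wrist_force: [-0.3, 0.8, -2.9]
grip_width: 0.0161
```

Run:
```python
from h import *
np.set_printoptions(precision=4,suppress=True)
C=(.4959,-.2649)
s=manip.sense();p=s['ee_pos'];print(p,s['wrist_force'],s['grip_width'],s['joint_positions'],np.linalg.norm(p[:2]-np.array(C)),np.degrees(np.arctan2(p[1]-C[1],p[0]-C[0]))%360)
print(sum(rows(p,C,227.7+np.arange(1,11)*10),[]))
```

```text
[ 0.4494 -0.3176  0.0756] [-0.2595  0.7661 -2.9445] 0.016105269085931056 [-0.6353  0.3941  1.8065 -0.0016  0.9389 -0.6304] 0.07028072497451655 228.53404793419668
[9, -7, 0, 0, 0, 0, 1, 20, -12, 1, 0, 0, 0, 1, 32, -16, 1, 0, 0, 0, 1, 44, -17, 2, 0, 0, 0, 1, 56, -17, 2, 0, 0, 0, 1, 68, -14, 2, 0, 0, 0, 1, 79, -9, 3, 0, 0, 0, 1, 89, -3, 3, 0, 0, 0, 1, 98, 6, 4, 0, 0, 0, 1, 106, 15, 4, 0, 0, 0, 1]
```

Forces stay under 3 N. Continuing round.

Call:
servo_tool(commands=[9, -7, 0, 0, 0, 0, 1, 20, -12, 1, 0, 0, 0, 1, 32, -16, 1, 0, 0, 0, 1, 44, -17, 2, 0, 0, 0, 1, 56, -17, 2, 0, 0, 0, 1, 68, -14, 2, 0, 0, 0, 1, 79, -9, 3, 0, 0, 0, 1, 89, -3, 3, 0, 0, 0, 1, 98, 6, 4, 0, 0, 0, 1, 106, 15, 4, 0, 0, 0, 1])

```text
t: 9.6
ee_pos: [0.5557, -0.3017, 0.0795]
tool_rot: [0.708, -0.001, 0.001, -0.706]
wrist_force: [-1.7, 0.6, -4.1]
grip_width: 0.0162
```

```bash
cat > st.py <<'E'
from h import *
import sys
np.set_printoptions(precision=4,suppress=True)
C=(.4959,-.2649)
s=manip.sense();p=s['ee_pos'];print(p,s['wrist_force'],s['grip_width'],s['joint_positions'],np.linalg.norm(p[:2]-np.array(C)),np.degrees(np.arctan2(p[1]-C[1],p[0]-C[0]))%360)
print(sum(rows(p,C,float(sys.argv[1])+np.arange(1,11)*10),[]))
E
python3 st.py 327.7
```

```text
[ 0.5557 -0.3017  0.0795] [-1.6949  0.5792 -4.054 ] 0.016238562201967604 [-0.5147  0.5036  1.6011 -0.0018  1.0355 -0.5101] 0.07018937925079859 328.395683293343
[5, 10, 1, 0, 0, 0, 1, 9, 22, 1, 0, 0, 0, 1, 10, 34, 1, 0, 0, 0, 1, 10, 46, 2, 0, 0, 0, 1, 7, 58, 2, 0, 0, 0, 1, 2, 69, 3, 0, 0, 0, 1, -4, 80, 3, 0, 0, 0, 1, -13, 89, 3, 0, 0, 0, 1, -22, 96, 4, 0, 0, 0, 1, -33, 102, 4, 0, 0, 0, 1]
```

Call:
servo_tool(commands=[5, 10, 1, 0, 0, 0, 1, 9, 22, 1, 0, 0, 0, 1, 10, 34, 1, 0, 0, 0, 1, 10, 46, 2, 0, 0, 0, 1, 7, 58, 2, 0, 0, 0, 1, 2, 69, 3, 0, 0, 0, 1, -4, 80, 3, 0, 0, 0, 1, -13, 89, 3, 0, 0, 0, 1, -22, 96, 4, 0, 0, 0, 1, -33, 102, 4, 0, 0, 0, 1])

```text
t: 10.85
ee_pos: [0.5222, -0.1996, 0.0837]
tool_rot: [0.708, -0.001, 0.002, -0.706]
wrist_force: [-0.8, -3.4, -3.5]
grip_width: 0.0159
```

```bash
python3 st.py 427.7;python3 - <<'E'
from h import *
s=snap("side")
cv2.imwrite("pics/c10.png",cv2.resize(s[160:260,270:380],None,fx=5,fy=5,interpolation=cv2.INTER_CUBIC))
E
```

```text
[ 0.5222 -0.1996  0.0837] [-0.7632 -3.3663 -3.4994] 0.01593670207016181 [-0.3844  0.3973  1.7761 -0.0025  0.9663 -0.3794] 0.07035579500566402 68.08207040517442
[-11, 3, 1, 0, 0, 0, 1, -23, 5, 1, 0, 0, 0, 1, -36, 4, 1, 0, 0, 0, 1, -48, 1, 2, 0, 0, 0, 1, -59, -3, 2, 0, 0, 0, 1, -69, -10, 3, 0, 0, 0, 1, -78, -18, 3, 0, 0, 0, 1, -85, -28, 3, 0, 0, 0, 1, -91, -39, 4, 0, 0, 0, 1, -95, -50, 4, 0, 0, 0, 1]
```

View pics/c10.png

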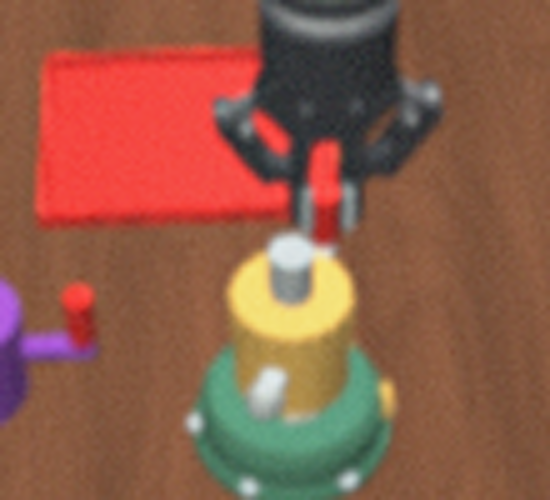

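The sleeve is still held at (325,200), and the cap has risen, with its hub top now at (290,245). Continuing.

Call:
servo_tool(commands=[-11, 3, 1, 0, 0, 0, 1, -23, 5, 1, 0, 0, 0, 1, -36, 4, 1, 0, 0, 0, 1, -48, 1, 2, 0, 0, 0, 1, -59, -3, 2, 0, 0, 0, 1, -69, -10, 3, 0, 0, 0, 1, -78, -18, 3, 0, 0, 0, 1, -85, -28, 3, 0, 0, 0, 1, -91, -39, 4, 0, 0, 0, 1, -95, -50, 4, 0, 0, 0, 1])

```text
t: 12.15
ee_pos: [0.4259, -0.2496, 0.0878]
tool_rot: [0.708, -0.001, 0.002, -0.707]
wrist_force: [6.0, -1.6, -4.4]
grip_width: 0.0161
```

```bash
python3 st.py 527.7
```

```text
[ 0.4259 -0.2496  0.0878] [ 5.9985 -1.6451 -4.4288] 0.0160953027899168 [-0.5526  0.3022  1.918  -0.0012  0.9199 -0.5475] 0.07164296136205502 167.64805815388127
[0, -13, 1, 0, 0, 0, 1, 1, -25, 1, 0, 0, 0, 1, 3, -37, 1, 0, 0, 0, 1, 8, -48, 2, 0, 0, 0, 1, 15, -58, 2, 0, 0, 0, 1, 23, -67, 3, 0, 0, 0, 1, 33, -74, 3, 0, 0, 0, 1, 43, -80, 4, 0, 0, 0, 1, 55, -84, 4, 0, 0, 0, 1, 67, -85, 4, 0, 0, 0, 1]
```

Call:
servo_tool(commands=[1, -13, 1, 0, 0, 0, 1, 1, -25, 1, 0, 0, 0, 1, 3, -37, 1, 0, 0, 0, 1, 8, -48, 2, 0, 0, 0, 1, 15, -58, 2, 0, 0, 0, 1, 23, -67, 3, 0, 0, 0, 1, 33, -74, 3, 0, 0, 0, 1, 43, -80, 4, 0, 0, 0, 1, 55, -84, 4, 0, 0, 0, 1, 67, -85, 4, 0, 0, 0, 1])

```text
t: 13.4
ee_pos: [0.494, -0.3347, 0.0919]
tool_rot: [0.708, -0.001, 0.002, -0.706]
wrist_force: [0.9, 0.8, -1.3]
grip_width: 0.0159
```

```bash
python3 st.py 627.7
```

```text
[ 0.494  -0.3347  0.0919] [ 0.8618  0.8059 -1.2876] 0.015890036627574336 [-0.6144  0.4415  1.676  -0.001   1.0223 -0.6096] 0.06987324472207132 268.42445398063444
[11, 0, 1, 0, 0, 0, 1, 23, 3, 1, 0, 0, 0, 1, 34, 8, 2, 0, 0, 0, 1, 45, 14, 2, 0, 0, 0, 1, 54, 23, 2, 0, 0, 0, 1, 61, 32, 3, 0, 0, 0, 1, 67, 43, 3, 0, 0, 0, 1, 70, 55, 4, 0, 0, 0, 1, 72, 67, 4, 0, 0, 0, 1, 71, 79, 5, 0, 0, 0, 1]
```

Call:
servo_tool(commands=[11, 0, 1, 0, 0, 0, 1, 23, 3, 1, 0, 0, 0, 1, 34, 8, 2, 0, 0, 0, 1, 45, 14, 2, 0, 0, 0, 1, 54, 23, 2, 0, 0, 0, 1, 61, 32, 3, 0, 0, 0, 1, 67, 43, 3, 0, 0, 0, 1, 70, 55, 4, 0, 0, 0, 1, 72, 67, 4, 0, 0, 0, 1, 71, 79, 4, 0, 0, 0, 1])

```text
t: 14.65
ee_pos: [0.565, -0.255, 0.096]
tool_rot: [0.708, -0.001, 0.002, -0.706]
wrist_force: [-0.5, -1.5, -1.9]
grip_width: 0.016
```

```bash
python3 st.py 727.7
```

```text
[ 0.565 -0.255  0.096] [-0.5497 -1.4633 -1.9039] 0.01603209886338021 [-0.4418  0.4702  1.6136 -0.0016  1.0557 -0.4369] 0.06982268792706145 8.12419887720291
[-2, 11, 1, 0, 0, 0, 1, -7, 23, 1, 0, 0, 0, 1, -14, 33, 2, 0, 0, 0, 1, -22, 42, 2, 0, 0, 0, 1, -32, 49, 2, 0, 0, 0, 1, -43, 55, 3, 0, 0, 0, 1, -54, 59, 3, 0, 0, 0, 1, -66, 60, 4, 0, 0, 0, 1, -79, 60, 4, 0, 0, 0, 1, -90, 57, 4, 0, 0, 0, 1]
```

Call:
servo_tool(commands=[-2, 11, 0, 0, 0, 0, 1, -7, 23, 0, 0, 0, 0, 1, -14, 33, 0, 0, 0, 0, 1, -14, 33, 0, 0, 0, 0, 1])

```text
t: 15.15
ee_pos: [0.5508, -0.2211, 0.0967]
tool_rot: [0.708, -0.001, 0.002, -0.706]
wrist_force: [0.1, -0.5, -0.1]
grip_width: 0.016
```

```bash
python3 st.py 757.7;python3 - <<'E'
from h import *
s=snap("side")
cv2.imwrite("pics/c11.png",cv2.resize(s[150:260,270:380],None,fx=5,fy=5,interpolation=cv2.INTER_CUBIC))
E
```

```text
[ 0.5508 -0.2211  0.0967] [ 0.1236 -0.5316 -0.1399] 0.015952834827898447 [-0.4007  0.4319  1.6785 -0.001   1.0286 -0.3965] 0.07020506231586776 38.573143648283775
[-8, 8, 1, 0, 0, 0, 1, -17, 15, 2, 0, 0, 0, 1, -28, 21, 2, 0, 0, 0, 1, -40, 25, 3, 0, 0, 0, 1, -52, 26, 3, 0, 0, 0, 1, -64, 26, 3, 0, 0, 0, 1, -76, 23, 4, 0, 0, 0, 1, -87, 18, 4, 0, 0, 0, 1, -98, 12, 5, 0, 0, 0, 1, -107, 3, 5, 0, 0, 0, 1]
```

View pics/c11.png

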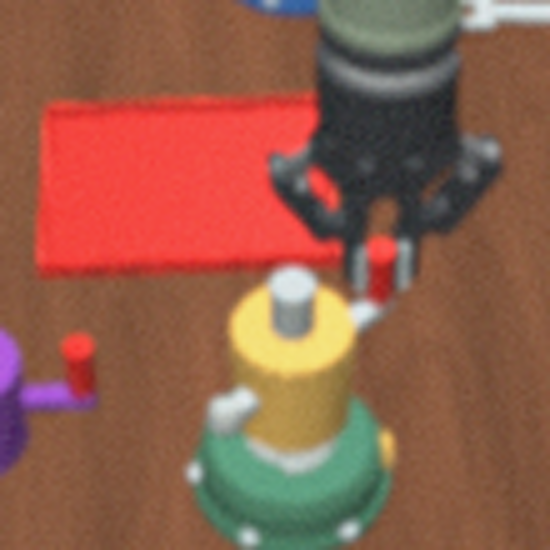

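The cap has turned 1.86 turns, has risen visibly, and the forces are about zero. Releasing the sleeve with a small opening so the finger clears the cap, then rising and swinging over the hub with the jaws across the arm.

Call:
servo_tool(commands=[0, 0, 0, 0, 0, 0, 0.3, 0, 0, 0, 0, 0, 0, 0.3, 0, 0, 25, 0, 0, 0, 0.3, 0, 0, 60, 0, 0, 0, 0.3, -5, -4, 90, 0, 0, -0.15, -0.3, -18, -14, 90, 0, 0, -0.3, -1, -30, -24, 90, 0, 0, -0.45, -1, -43, -34, 90, 0, 0, -0.6, -1, -55, -44, 90, 0, 0, -0.75, -1, -55, -44, 90, 0, 0, -0.9, -1])

```text
t: 16.45
ee_pos: [0.4956, -0.2665, 0.1867]
tool_rot: [0.636, -0.31, 0.311, -0.634]
wrist_force: [-0.1, -0.3, 0.6]
grip_width: 0.0852
```

Run:
```python
from h import *
np.set_printoptions(precision=4,suppress=True)
s=snap("side");t=snap("top")
a=cv2.resize(s[140:250,270:380],None,fx=3.6,fy=3.6,interpolation=cv2.INTER_CUBIC)
b=cv2.resize(t[130:240,310:420],None,fx=3.6,fy=3.6,interpolation=cv2.INTER_CUBIC)
cv2.imwrite("pics/c12.png",np.hstack([a,b]))
s=manip.sense();print(s['ee_pos'],s['wrist_force'],s['grip_width'],s['joint_positions'],R.from_quat(s['tool_rot']).as_matrix()[:,0])
```

```text
[ 0.4962 -0.2661  0.1867] [-0.3237  0.0393 -0.452 ] 0.08534082547557552 [-0.5109  0.3117  1.6223 -0.003   1.2059  0.3946] [ 0.6181 -0.7861  0.0026]
```

View pics/c12.png

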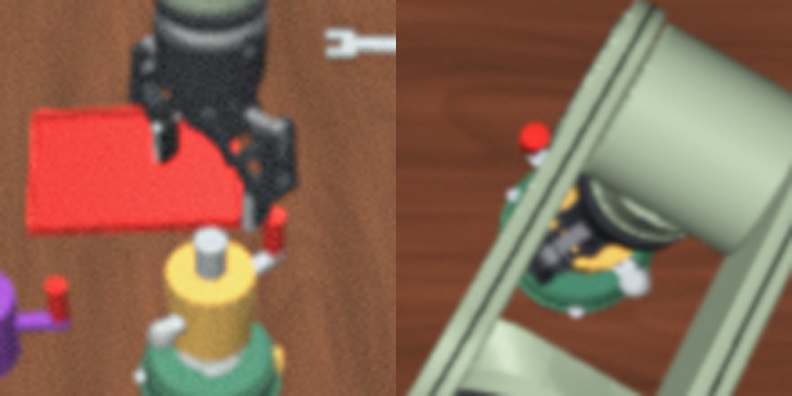

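Run:
```python
from h import *
print("initial hub obs 328,213.2")
for z in (.145,.16,.165,.17): print(z,proj("side",[.4959,-.2649,z]))
print(at("top",310+(535-396)/3.6,130+138/3.6,.14))
```

```text
initial hub obs 328,213.2
0.145 [327.6088535  213.56578555]
0.16 [327.6132523  209.88307859]
0.165 [327.61473789 208.63932861]
0.17 [327.61623331 207.38735439]
[ 0.54902249 -0.22181178  0.14      ]
```

The hub's top projects to z ≈ 0.170, about 25 mm above seated, and it lies between the fingers. Descending on the hub.

Call:
servo_tool(commands=[0, 1, -20, 0, 0, 0, -1, 0, 1, -40, 0, 0, 0, -1, 0, 1, -55, 0, 0, 0, -1, 0, 1, -65, 0, 0, 0, -1, 0, 1, -65, 0, 0, 0, -1])

```text
t: 17.18
ee_pos: [0.4959, -0.2649, 0.121]
tool_rot: [0.637, -0.309, 0.309, -0.635]
wrist_force: [0.3, -0.6, -0.5]
grip_width: 0.0852
```

Run:
```python
from h import *
np.set_printoptions(precision=4,suppress=True)
s=snap("side")
cv2.imwrite("pics/c13.png",cv2.resize(s[150:250,270:380],None,fx=5,fy=5,interpolation=cv2.INTER_CUBIC))
s=manip.sense();print(s['ee_pos'],s['wrist_force'])
```

```text
[ 0.4964 -0.2652  0.1217] [ 0.3244 -0.1869  0.0493]
```

View pics/c13.png

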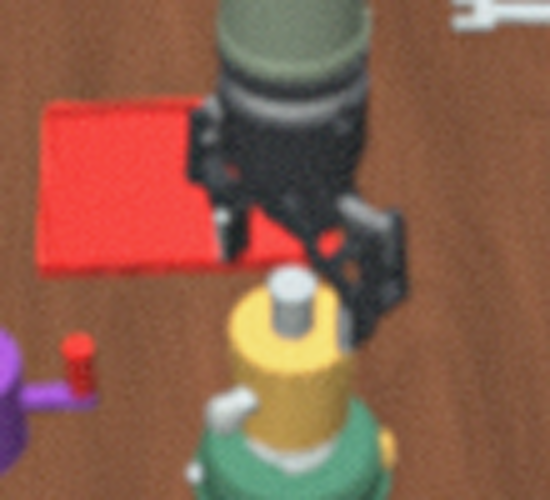

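Call:
servo_tool(commands=[0, 0, 0, 0, 0, 0, 0, 0, 0, 0, 0, 0, 0, 0.3, 0, 0, 0, 0, 0, 0, 1, 0, 0, 0, 0, 0, 0, 1, 0, 0, 0, 0, 0, 0, 1, 0, 0, 0, 0, 0, 0, 1])

```text
t: 17.98
ee_pos: [0.4963, -0.2654, 0.1222]
tool_rot: [0.637, -0.308, 0.31, -0.635]
wrist_force: [-1.2, -0.2, 5.0]
grip_width: 0.0246
```

Run:
```python
from h import *
np.set_printoptions(precision=4,suppress=True)
s=snap("side")
cv2.imwrite("pics/c14.png",cv2.resize(s[150:250,270:380],None,fx=5,fy=5,interpolation=cv2.INTER_CUBIC))
s=manip.sense();print(s['ee_pos'],s['wrist_force'],s['grip_width'],s['torque'])
```

```text
[ 0.4964 -0.2654  0.1222] [-2.0193  0.15    4.7718] 0.02428758676657435 [-0.0644  0.3864  0.0166]
```

View pics/c14.png

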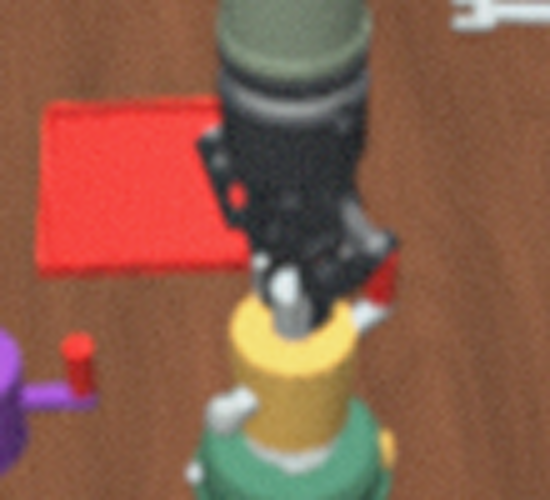

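The hub is gripped at 24 mm. A small 4 mm test lift will show whether the threads have let go.

Call:
servo_tool(commands=[0, 0, 1, 0, 0, 0, 1, 0, 0, 2, 0, 0, 0, 1, 0, 0, 3, 0, 0, 0, 1, 0, 0, 4, 0, 0, 0, 1])

```text
t: 18.52
ee_pos: [0.4961, -0.2651, 0.1256]
tool_rot: [0.637, -0.309, 0.309, -0.635]
wrist_force: [-0.3, 1.0, -4.1]
grip_width: 0.0236
```

It pulls only 4 N, the cap's own weight, so it's free. Lifting straight up.

Call:
servo_tool(commands=[0, 0, 6, 0, 0, 0, 1, 0, 0, 14, 0, 0, 0, 1, 0, 0, 24, 0, 0, 0, 1, 0, 0, 36, 0, 0, 0, 1, 0, 0, 48, 0, 0, 0, 1, 0, 0, 60, 0, 0, 0, 1, 0, 0, 72, 0, 0, 0, 1, 0, 0, 84, 0, 0, 0, 1, 0, 0, 90, 0, 0, 0, 1, 0, 0, 90, 0, 0, 0, 1])

```text
t: 19.77
ee_pos: [0.4963, -0.2652, 0.2161]
tool_rot: [0.637, -0.308, 0.309, -0.635]
wrist_force: [0.5, 0.7, -3.9]
grip_width: 0.0238
```

Run:
```python
from h import *
np.set_printoptions(precision=4,suppress=True)
s=snap("side");t=snap("top")
a=cv2.resize(s[130:250,260:380],None,fx=3.3,fy=3.3,interpolation=cv2.INTER_CUBIC)
b=cv2.resize(t[130:250,300:420],None,fx=3.3,fy=3.3,interpolation=cv2.INTER_CUBIC)
cv2.imwrite("pics/c15.png",np.hstack([a,b]))
s=manip.sense();print(s['ee_pos'],s['wrist_force'],s['grip_width'],s['torque'])
```

```text
[ 0.4958 -0.265   0.2152] [-0.6547 -0.2323 -4.5176] 0.02412453453390412 [ 0.0499 -0.0077  0.0177]
```

View pics/c15.png

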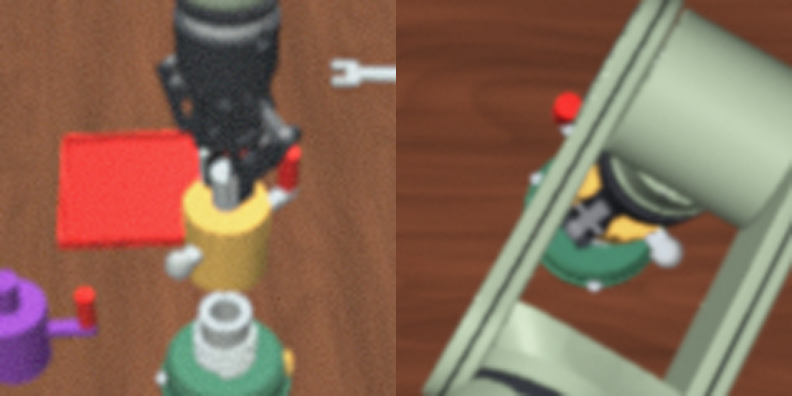

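The cap is off and upright: brass cap at crop (226,240), bare threaded neck at (226,320). Carrying it level towards the tray centre. After correcting for the camera/robot offset seen at the hub, that is about (0.452, −0.007).

Call:
servo_tool(commands=[-2, 10, 0, 0, 0, 0, 1, -6, 34, 0, 0, 0, 0, 1, -11, 64, 0, 0, 0, 0, 1, -16, 96, 0, 0, 0, 0, 1, -22, 128, 0, 0, 0, 0, 1, -27, 160, 0, 0, 0, 0, 1, -33, 192, 0, 0, 0, 0, 1, -38, 222, 0, 0, 0, 0, 1, -42, 246, 0, 0, 0, 0, 1, -44, 258, 0, 0, 0, 0, 1])

```text
t: 21.12
ee_pos: [0.4506, -0.005, 0.2153]
tool_rot: [0.637, -0.308, 0.308, -0.635]
wrist_force: [-0.1, 0.3, -3.6]
grip_width: 0.0242
```

Call:
servo_tool(commands=[0, 0, -12, 0, 0, 0, 1, 0, 0, -28, 0, 0, 0, 1, 0, 0, -46, 0, 0, 0, 1, 0, 0, -64, 0, 0, 0, 1, 0, 0, -82, 0, 0, 0, 1, 0, 0, -96, 0, 0, 0, 1, 0, 0, -108, 0, 0, 0, 1, 0, 0, -116, 0, 0, 0, 1, 0, 0, -120, 0, 0, 0, 1, 0, 0, -120, 0, 0, 0, 1])

```text
t: 22.38
ee_pos: [0.4506, -0.005, 0.0953]
tool_rot: [0.637, -0.308, 0.308, -0.635]
wrist_force: [-0.9, -0.1, -3.4]
grip_width: 0.0241
```

Run:
```python
from h import *
np.set_printoptions(precision=4,suppress=True)
s=snap("side");t=snap("top")
a=cv2.resize(s[110:230,240:360],None,fx=3.3,fy=3.3,interpolation=cv2.INTER_CUBIC)
b=cv2.resize(t[150:270,210:330],None,fx=3.3,fy=3.3,interpolation=cv2.INTER_CUBIC)
cv2.imwrite("pics/c16.png",np.hstack([a,b]))
s=manip.sense();print(s['ee_pos'],s['wrist_force'],s['grip_width'],s['torque'])
```

```text
[ 0.451  -0.0049  0.0957] [-0.3038  0.3736 -4.0055] 0.024191819687669418 [ 0.0122  0.0201 -0.0153]
```

View pics/c16.png

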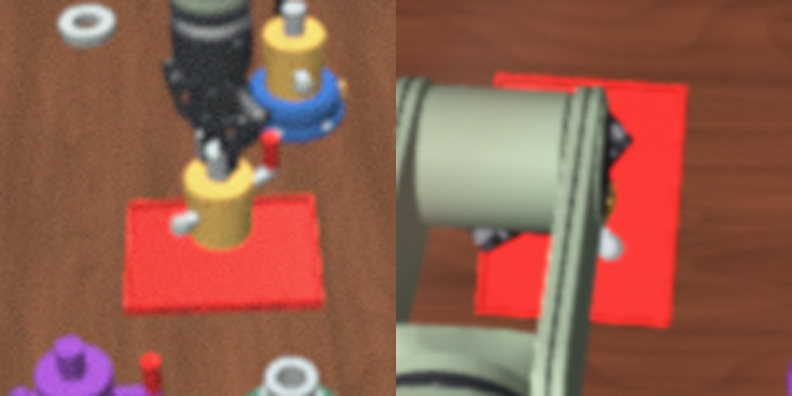

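The cap hangs upright over the middle of the tray, with its lower rim at (220,245) and the tray centre at about (222,255). Lowering in small steps while watching the force.

Call:
servo_tool(commands=[0, 0, -6, 0, 0, 0, 1, 0, 0, -13, 0, 0, 0, 1, 0, 0, -19, 0, 0, 0, 1, 0, 0, -24, 0, 0, 0, 1, 0, 0, -27, 0, 0, 0, 1, 0, 0, -29, 0, 0, 0, 1])

```text
t: 23.22
ee_pos: [0.451, -0.005, 0.0665]
tool_rot: [0.637, -0.308, 0.308, -0.636]
wrist_force: [0.0, -0.2, -4.3]
grip_width: 0.0236
```

Call:
servo_tool(commands=[0, 0, -1, 0, 0, 0, 1, 0, 0, -2, 0, 0, 0, 1])

```text
t: 23.48
ee_pos: [0.4511, -0.0049, 0.0645]
tool_rot: [0.637, -0.308, 0.308, -0.636]
wrist_force: [-0.7, 0.6, -5.0]
grip_width: 0.0243
```

Call:
servo_tool(commands=[0, 0, -1, 0, 0, 0, 1, 0, 0, -2, 0, 0, 0, 1])

```text
t: 23.72
ee_pos: [0.4512, -0.005, 0.0625]
tool_rot: [0.637, -0.308, 0.308, -0.636]
wrist_force: [-0.4, 0.4, -4.4]
grip_width: 0.024
```

Call:
servo_tool(commands=[0, 0, -1, 0, 0, 0, 1, 0, 0, -2, 0, 0, 0, 1])

```text
t: 23.98
ee_pos: [0.4512, -0.005, 0.0605]
tool_rot: [0.637, -0.308, 0.308, -0.636]
wrist_force: [-2.8, 0.2, 3.1]
grip_width: 0.0239
```

Call:
servo_tool(commands=[0, 0, -1, 0, 0, 0, 1, 0, 0, -2, 0, 0, 0, 1])

```text
t: 24.22
ee_pos: [0.4513, -0.0048, 0.0604]
tool_rot: [0.637, -0.308, 0.309, -0.636]
wrist_force: [-6.6, 1.2, 20.0]
grip_width: 0.024
```

It has landed, with the force reversed to +20 N. Easing up a touch, then opening and rising.

Call:
servo_tool(commands=[0, 0, 1, 0, 0, 0, 1, 0, 0, 1, 0, 0, 0, 0.7, 0, 0, 1, 0, 0, 0, 0.3, 0, 0, 1, 0, 0, 0, 0, 0, 0, 1, 0, 0, 0, -0.5, 0, 0, 1, 0, 0, 0, -0.5])

```text
t: 24.98
ee_pos: [0.4514, -0.0048, 0.0614]
tool_rot: [0.637, -0.308, 0.309, -0.636]
wrist_force: [-0.2, 0.2, 0.1]
grip_width: 0.0639
```

Call:
servo_tool(commands=[0, 0, 8, 0, 0, 0, -0.5, 0, 0, 20, 0, 0, 0, -0.5, 0, 0, 45, 0, 0, 0, -0.5, 0, 0, 80, 0, 0, 0, -0.5, 0, 0, 120, 0, 0, 0, -0.5, 0, 0, 160, 0, 0, 0, -0.5, -30, 0, 180, 0, 0, 0, -0.5, -70, 0, 180, 0, 0, 0, -0.5, -100, 0, 180, 0, 0, 0, -0.5, -100, 0, 180, 0, 0, 0, -0.5])

```text
t: 26.22
ee_pos: [0.35, -0.0048, 0.2425]
tool_rot: [0.637, -0.307, 0.309, -0.636]
wrist_force: [0.9, -0.5, 0.4]
grip_width: 0.0641
```

Run:
```python
from h import *
np.set_printoptions(precision=4,suppress=True)
s=snap("side");t=snap("top")
a=cv2.resize(s[110:230,240:360],None,fx=3.3,fy=3.3,interpolation=cv2.INTER_CUBIC)
b=cv2.resize(t[150:270,210:330],None,fx=3.3,fy=3.3,interpolation=cv2.INTER_CUBIC)
cv2.imwrite("pics/c17.png",np.hstack([a,b]))
s=manip.sense();print(s['ee_pos'],s['wrist_force'],s['grip_width'],s['qd'])
```

```text
[ 0.3522 -0.0049  0.2423] [ 0.0429 -0.4396  0.5981] 0.06429753125182781 [ 0.0012  0.0252 -0.0129  0.0004 -0.0014  0.001 ]
```

View pics/c17.png

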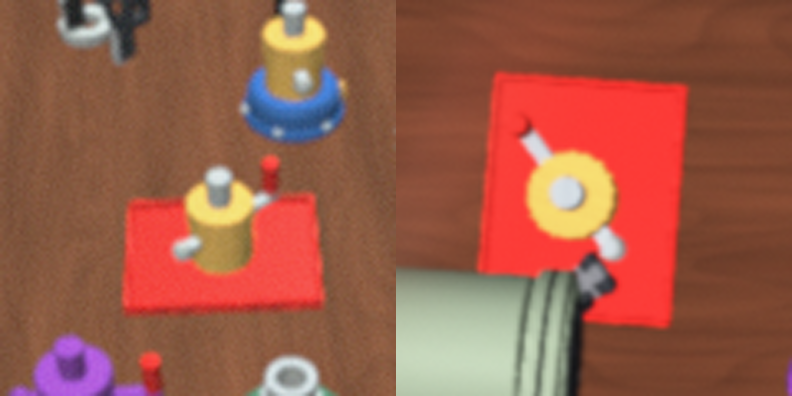

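The cap stands upright in the tray, hub at top crop (568,192). The gripper is clear and the blue cap untouched. One numerical check, then hand in.

Run:
```python
from h import *
print("cap",at("top",262.1,208.2,.110),"tray [.4489 -.0058]")
print(tri((262.1,208.2),(240+218/3.3,110+175/3.3)))
t=snap("top");print(proj("top",[.5498,.2289,.1459]))
o=cv2.imread("pics/top0.png");print("blue diff",np.abs(t[140:200,130:210].astype(int)-o[140:200,130:210]).mean())
print(manip.hand_in())
```

```text
cap [ 0.44828872 -0.00630633  0.11      ] tray [.4489 -.0058]
(array([ 0.45024954, -0.0065171 ,  0.11226597]), np.float64(0.00414946531627452))
[165.76448759 164.80136264]
blue diff 2.9036805555555554
the job is handed in; nothing more can be done
None
```

The green reservoir's cap is off and standing upright inside the red tray, and I handed the job in at about 26 s of the 72 s allowed. Hand-in reports no verdict, so the result below rests on my own checks.

**What I did**
- **Unscrewing:** I held the red crank grip and wound it 1.86 turns counter-clockwise. The wrist force readings after each move stayed under about 8 N.
- **Lifting:** I gripped the hub across the crank arm. A 4 mm test lift pulled only about 4 N, which is the cap's own weight, so the threads had let go. I then raised it about 95 mm in all; the hub reached roughly 0.25 m, above the 0.192 m needed.
- **Placing:** I lowered it into the tray in 2 mm steps, released it and backed off.

**Last checks**
- **Position:** the top camera puts the cap's axis within about 1 mm of the tray's centre, and the cap looks upright in both views. The hub's top triangulates to a height of 0.112 m, against about 0.110 m expected for a cap on the tray floor.
- **Robot clear:** the gripper is away from the cap, with wrist force near zero.
- **Blue cap:** its part of the top view is essentially unchanged from the start.

**What disagreed or went wrong**
- **Missed first grasp:** the fingers shut on top of the grip, pressing about 5 N, because the real fingertips seemed to sit about 20 mm above the reported TCP. I went lower and the second grasp held.
- **Camera gap:** the sight lines from the two cameras miss each other by 4–5 mm, more than the stated 2 mm calibration.
- **Touch-down force:** the wrist force rose to 20 N for a moment as the cap landed, and I eased it off before releasing.

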